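Empty the grinding jar and close it again

ROBOT

A 6-joint arm with a two-finger parallel gripper is mounted at the origin on the work surface. World frame = base frame: x ahead of the robot, y to its left, z up, the work surface at z = 0. Lengths are in m, angles in rad, forces in N, time in s.
With the tool pointing down it reaches from about 0.275 to 1 m from the base axis. Payload 8.4 kg.
Tool frame: the origin (TCP) lies on the centre line of the jaws, within the pads' length; the fingertips stand 17 mm ahead of it and the grasp point (between the pads) lies 2 mm behind it (bot.tcp_to_tips is the z of the fingertips in the tool frame, in m); z points along the fingers, y is the line along which they close (so a half turn about z gives the same grasp; the last joint's range is limited). The gripper opens to 85 mm and grips with 20 to 120 N. Pads are 22 mm wide; open, the fingers measure 114 mm over their backs; the gripper's body (76 mm by 85 mm) begins 54 mm behind the grasp point. The pads swing forward as they close: fully open they stand 13 mm farther back than shut.
Start: joints at [1.235, 0.353, 1.633, -0, 1.155, -0.002], TCP at [0.205, 0.591, 0.248] pointing down, gripper open.
Joint ranges: [-2.63, 2.63], [-0.92, 2.1], [0.06, 2.66], [-1.3, 4.44], [0, 2.69], [-3.02, 3.02]. Speed limits (rad/s): [2.22, 2.22, 2.79, 3.14, 3.14, 3.14].

INTERFACE

Orientations are given as a unit quaternion [x, y, z, w].
In Python, from workcell import bot, hand, kinematics, get_obs, vision, hand_in gives the robot as it stands. The module is installed in compiled form; this text tells all that it offers. Calls block until the motion is done:
- bot.reach(position, orientation): joint-space move of the TCP to a pose.
- bot.servo_line(position, ori=None, velocity=0.15): straight line of the TCP; ori=None keeps the orientation; velocity is the mean speed in m/s.
- bot.goto_joints(angles): joint-space move.
- hand.move_gripper(opening, strength=None): finger opening in m; strength is the grip in N (None keeps the last); returns when the fingers have stopped.
- bot.dwell(seconds).
- kinematics.solve_ik(position, orientation): joint angles nearest the present ones, or None.
- get_obs(): the state.
- vision.read_camera(name): name is "side" or "top"; returns a dict with "frame" (420x560x3 uint8, red, green, blue), "intrinsics" (3x3 intrinsics, pixels), "dist" ([k1, k2, p1, p2, k3] as OpenCV has them; the pictures are not rectified), "view" (4x4, takes a point from world to camera coordinates). Camera axes: x right, y down, z forward; pixel columns grow to the right and rows downward; lengths in m; the calibration is good to about 2 mm. A picture is of the moment at which its call begins. There is no depth.
A pose or a line that the arm cannot do raises bot.IKError and nothing moves.
- hand_in(): hands the job in; it is judged then, once.
The state is a dict: "time_s": time; "joint_pos": joint angles; "joint_vel": joint speeds; "joint_efforts": joint torques, N m; "position": TCP position; "orientation": TCP orientation; "wrist_force": force on the tool from outside, world axes, zero at the start; "ft_torque": the same for the moment, N m; "gripper_width": finger opening in m; "grip_force": force on a finger pad.
Only numpy, scipy, OpenCV 4.12 (cv2) and the standard library are available. Lean on these libraries where they do the work, as an engineer would, in place of code of your own. Each camera call takes 0.05 s, during which the arm holds its last target. There are 200 camera calls.

TASK

Unscrew the cap of the grinding jar that hangs in the tipping stand and lift it off, tip both steel balls out of the jar into the stand's catch tray, then put the same cap back on the jar and screw it fully home.

Things in the scene. Friction and masses are not known exactly. Their poses are not given: they have to be found in the camera images.
- stand: White tipping stand fixed on the bench. Origin: on the bench, under the axis of its upright clear jar (rim 171 mm high, mouth 39 mm). z up, x away from the robot (within 20 degrees). The jar turns on a level axle, 125 high, between cheeks at y = +-41 (133 high). White catch tray: x 40 to 210, y -70 to 70 mm, walls 50 high. A sideways push of 6 N on the cap can tip the jar towards the tray.
- plate_top (a point): Centre of the flat top of the stand's black round press plate, 90 mm wide, 220 mm above the bench, at x 0, y -150 mm in the stand's frame. Pushed straight down 80 mm to its stop (9 to 15 N; fingertips may keep holding the cap) it tips the jar 120 degrees; held there 1 s, the balls roll into the tray. Let go, plate and jar spring back.
- cap_mid (a point): Grey cap of the stand's jar (not the jar standing loose), 64 mm wide, 24 high, 60 g; its centre, 163 mm up when home. The black rib on top is its x axis, along the stand's x when home. Turn it 50 to 140 degrees counter-clockwise from above, without rising, then lift. To close, lower it centred within 2 mm at such an angle to the same height, turn clockwise to the stop. Finger room down to 135 mm.
- ball_a_center (a point): Steel grinding ball, 18 mm diameter, 24 g, the point is its centre. It starts on the floor of the closed jar (85 mm above the bench) beside the other ball; the two are alike.
- ball_b_center (a point): Steel grinding ball, 18 mm diameter, 24 g, the point is its centre. It starts on the floor of the closed jar (85 mm above the bench) beside the other ball; the two are alike.
Not all that is in view belongs to the job. Of the things like the part that bears cap_mid, leave any that is orange; of the rest the larger one is meant.

How it is judged:
On the way, in this order (a step that is already met when the one before it is completed fails the run):
1. the cap is unscrewed and lifted off the jar ((z of cap_mid in the frame of stand above 0.19 m or horizontal distance between cap_mid and stand above 0.06 m)), for 0.1 s.
2. both balls lie in the catch tray while the cap is off (x of ball_a_center in the frame of stand between 0.035 and 0.215 m and y of ball_a_center in the frame of stand between -0.072 and 0.072 m and z of each of ball_a_center, ball_b_center in the frame of stand below 0.05 m and x of ball_b_center in the frame of stand between 0.035 and 0.215 m and y of ball_b_center in the frame of stand between -0.072 and 0.072 m and (z of cap_mid in the frame of stand above 0.19 m or horizontal distance between cap_mid and stand above 0.06 m)), for 0.2 s.
At the end, for the whole second after the job is handed in: Both balls are in the stand's catch tray; the cap is back on the upright jar: centred within 10 mm, its centre 155 to 167.5 mm above the bench, tilted less than 10 degrees, and turned clockwise to within 17 degrees of its home position (x of ball_a_center in the frame of stand between 0.035 and 0.215 m and y of ball_a_center in the frame of stand between -0.072 and 0.072 m and z of each of ball_a_center, ball_b_center in the frame of stand below 0.05 m and x of ball_b_center in the frame of stand between 0.035 and 0.215 m and y of ball_b_center in the frame of stand between -0.072 and 0.072 m and horizontal distance between cap_mid and stand below 0.01 m and z of cap_mid in the frame of stand between 0.155 and 0.1675 m and angle between cap_mid's own z axis and vertical below 0.17 rad and angle between the x axis of cap_mid and the x axis of stand, either way round below 0.3 rad); the robot touches nothing.
It also fails if it takes over 54 s, if anything falls off the work surface, if the arm or the gripper's body presses on something with over 40 N, if the wrist force passes 120 N, or if a joint passes its speed limit or range.

## Working session

There is one attempt and no reset: what is moved stays moved. The work goes in short steps, each a Python script; the robot and the scene stay as the last script left them, time stands still between calls to the robot, and variables do not carry over. Pictures are saved under pics/ and viewed, at most 10 in all, crops included, and the job is handed in when it is done.

```bash
mkdir -p pics; python3 - <<'E'
from workcell import *
import cv2,numpy as np
for n in("top","side"):
    c=vision.read_camera(n); cv2.imwrite(f"pics/{n}0.png",c["frame"][:,:,::-1]); print(n,c["intrinsics"].tolist(),np.array(c["dist"]).round(3),np.array(c["view"]).round(3).tolist(), (-np.array(c["view"])[:3,:3].T@np.array(c["view"])[:3,3]).round(3))
o=get_obs();print(o)
E
```

```text
top [[485.7444518656025, 0.0, 278.3589266030196], [0.0, 485.7444518656025, 210.86884062870118], [0.0, 0.0, 1.0]] [-0.078  0.     0.     0.     0.   ] [[-0.017, -1.0, 0.002, 0.051], [-0.973, 0.017, -0.23, 0.518], [0.23, -0.005, -0.973, 0.716], [0.0, 0.0, 0.0, 1.0]] [0.34  0.046 0.816]
side [[381.11738999663083, 0.0, 275.6490744711051], [0.0, 381.11738999663083, 209.6213750179394], [0.0, 0.0, 1.0]] [0.017 0.    0.    0.    0.   ] [[-0.995, -0.096, -0.003, 0.494], [-0.05, 0.54, -0.84, 0.115], [0.082, -0.836, -0.543, 0.786], [0.0, 0.0, 0.0, 1.0]] [0.433 0.642 0.524]
{'time_s': 0.1, 'joint_pos': array([ 1.23460911e+00,  3.53557623e-01,  1.63407779e+00,  2.84530320e-06,
        1.15522411e+00, -2.39522201e-03]), 'joint_vel': array([ 0.00121983, -0.00191738, -0.00244213,  0.00254466, -0.00089793,
       -0.00111564]), 'joint_efforts': array([-7.81509607e-04, -6.06364346e+01, -3.42817283e+01, -3.28383055e-05,
        4.12206675e-03,  3.18904813e-05]), 'position': array([0.20462419, 0.59010563, 0.24764232]), 'orientation': array([ 1.66122816e-01,  9.86104867e-01, -6.24159938e-04, -1.08006010e-04]), 'wrist_force': array([ 0.16234695, -0.13193138, -0.42763908]), 'ft_torque': array([ 0.0176028 , -0.00185711,  0.05237397]), 'grip_force': 0.0, 'gripper_width': 0.08545701339174724}
```

View pics/top0.png

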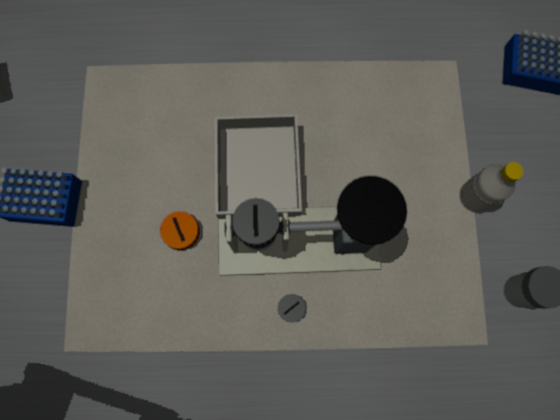

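View pics/side0.png

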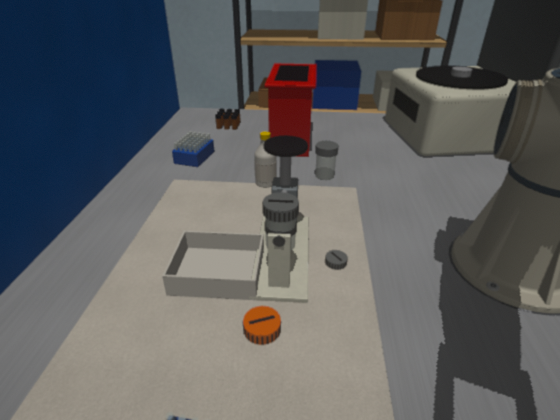

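The top view shows these cap-like things: the grey cap on the stand's jar at (255,222), the orange cap at (180,230), a small grey cap lying loose at (291,308), and the capped loose jar at (545,287). I choose (255,222), the large grey cap on the stand. The black press plate is at (371,211). In the side view the cap is at (281,207) and the plate at (286,146).

```bash
cat > h.py <<'E'
from workcell import *
import cv2,numpy as np
from scipy.spatial.transform import Rotation as R
def ray(c,uv):
    K,d,V=(np.array(c[k]) for k in("intrinsics","dist","view"))
    p=cv2.undistortPoints(np.array([[uv]],float),K,d)[0,0]
    return -V[:3,:3].T@V[:3,3], V[:3,:3].T@np.r_[p,1]
def onz(c,uv,z):
    o,r=ray(c,uv); return o+r*(z-o[2])/r[2]
def proj(c,P):
    V=np.array(c["view"]); return cv2.projectPoints(np.array([P],float),cv2.Rodrigues(V[:3,:3])[0],V[:3,3],c["intrinsics"],c["dist"])[0][0,0]
def blob(m,near):
    n,l,s,ce=cv2.connectedComponentsWithStats(m.astype(np.uint8))
    ok=[i for i in range(1,n) if s[i,4]>30]
    i=min(ok,key=lambda i:np.hypot(*(ce[i]-near)));return l==i,ce[i],s[i]
def down(yaw): # tool down; tool y axis along world angle yaw
    y=np.array([np.cos(yaw),np.sin(yaw),0]);z=np.array([0,0,-1.]);x=np.cross(y,z)
    return R.from_matrix(np.c_[x,y,z]).as_quat()
E
python3 - <<'E'
from h import *
c=vision.read_camera("top");f=c["frame"];g=f.max(2).astype(int)
print(f[211,371],f[232,242],f[222,256],f[240,265],f[170,260],f[225,320],f[330,150])
m,ce,s=blob(g<25,(371,211));print("plate",ce,s)
(e,ax,an)=cv2.fitEllipse(max(cv2.findContours(m.astype(np.uint8),0,1)[0],key=len));print(e,ax,onz(c,e,.22))
m2,ce2,s2=blob((g<30),(255,222));print("rib",ce2,s2)
q=np.argwhere(m2)[:,::-1]
print("rib size mid",onz(c,ce2,.177))
d=cv2.fitLine(q.astype(np.float32),cv2.DIST_L2,0,.01,.01).ravel();a=onz(c,ce2-d[:2]*12,.177);b=onz(c,ce2+d[:2]*12,.177);print("rib ang",np.degrees(np.arctan2(*(b-a)[1::-1])))
cv2.imwrite("pics/crop1.png",cv2.resize(f[90:290,200:420,::-1],None,fx=3,fy=3,interpolation=2)[:600,:800])
E
```

```text
[13 12 11] [73 74 72] [18 18 18] [66 69 66] [133 131 121] [101 103 103] [119 114 104]
plate [371.33406233 210.51312192] [ 337  177   69   71 3658]
(371.3017883300781, 210.63018798828125) (66.97815704345703, 68.04855346679688) [ 0.4796297  -0.07499452  0.22      ]
rib [255.20430108 220.1827957 ] [254 205   4  31  93]
rib size mid [0.47914641 0.07365261 0.177     ]
rib ang -178.47089978111683
```

View pics/crop1.png

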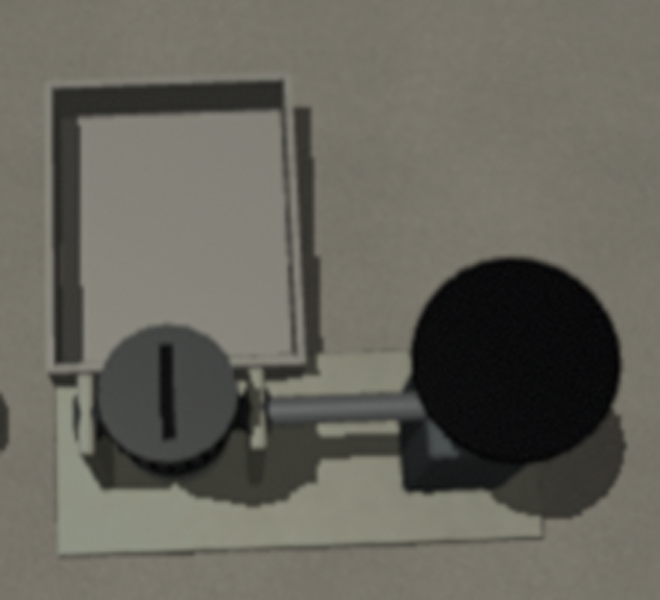

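The crop shows the grey cap with its rib along x, centred at image (256,221). The plate is at (371,211) and the tray is beyond the cap, so this is the right one. Next I cross-check position and yaw with the side view and the base edges, then work out the joint options.

```bash
python3 - <<'E'
from h import *
t=vision.read_camera("top");s=vision.read_camera("side")
for z in(0,.01):
    a,b=onz(t,(219.7,274.3),z),onz(t,(381,269),z);print("edge yaw",np.degrees(np.arctan2((b-a)[0],-(b-a)[1])))
a,b=onz(t,(216.7,118),.05),onz(t,(217.7,213.5),.05);print("tray left",a,b,np.degrees(np.arctan2(*(a-b)[1::-1])))
a,b=onz(t,(216.7,118),.05),onz(t,(295,116.7),.05);print("tray far",b,np.degrees(np.arctan2((b-a)[0],-(b-a)[1])))
print("cap",onz(t,(256,221.3),.175))
f=s["frame"];g=f.max(2).astype(int)
m,ce,_=blob(g[190:212,262:300]<30,(19,10));ce=ce+[262,190];print("side rib",ce,_,onz(s,ce,.177))
m,pe,_=blob(g<25,(286,146));print("side plate",pe,_,onz(s,pe,.22))
C=np.array([.4785,.0735]);
for y in(90,-90,45,-135,20,-160):
  for h in(.161,.26):
    q=kinematics.solve_ik([*C,h],down(np.radians(y)));print(y,h,None if q is None else np.round(q,2))
E
```

```text
edge yaw 0.8409843240110718
edge yaw 0.8409843240110867
tray left [0.68586492 0.14376897 0.05      ] [0.51880742 0.13986966 0.05      ] 1.3371048582407898
tray far [0.68582584 0.01035224 0.05      ] -0.016781820881610846
cap [0.47802064 0.07267631 0.175     ]Traceback (most recent call last):
  File "<stdin>", line 9, in <module>
  File "h.py", line 15, in blob
    i=min(ok,key=lambda i:np.hypot(*(ce[i]-near)));return l==i,ce[i],s[i]
ValueError: min() iterable argument is empty
```

```bash
python3 - <<'E'
from h import *
s=vision.read_camera("side")
f=s["frame"];g=f.max(2).astype(int)
sub=g[192:212,262:302];print(sub.min(),proj(s,[.4782,.0737,.175]),proj(s,[.4782,.0737,.151]))
m=(sub<40);m[:,:3]=0;yx=np.argwhere(m[:14]);ce=yx.mean(0)[::-1]+[262,192];print("rib",len(yx),ce,onz(s,ce,.177))
m,pe,_=blob(g<25,(286,146));print("side plate",pe,_,onz(s,pe,.22))
C=np.array([.4782,.0737]);
for y in(90,-90,161,-19):
    q=kinematics.solve_ik([*C,.161],down(np.radians(y)));print(y,None if q is None else np.round(q,2))
cv2.imwrite("pics/crop2.png",cv2.resize(f[120:300,160:360,::-1],None,fx=3,fy=3,interpolation=2))
E
```

```text
39 [281.68699751 200.48685139] [281.61119254 211.93441143]
rib 1 [286. 201.] [0.47032645 0.07797523 0.177     ]
side plate [400.55555556  97.18055556] [395  90  16  17  72] [ 0.19863031 -0.4107632   0.22      ]
90 [ 0.15  0.25  2.01 -0.    0.89 -1.42]
-90 [ 0.15  0.25  2.01 -0.    0.89  1.72]
161 [ 0.15  0.25  2.01 -0.    0.89 -2.66]
-19 [ 0.15  0.25  2.01 -0.    0.89  0.48]
```

View pics/crop2.png

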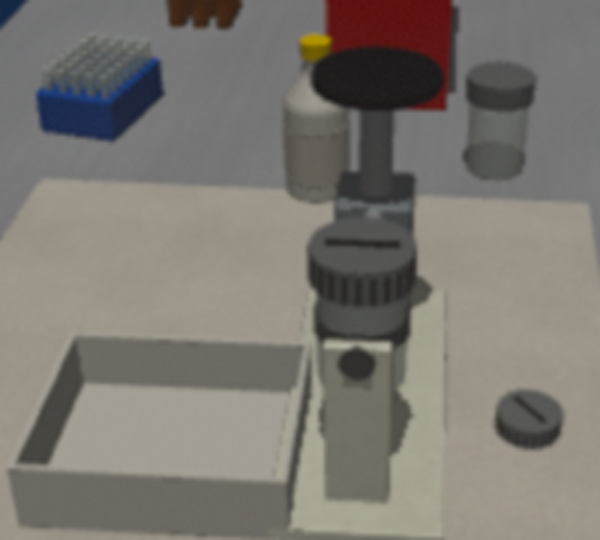

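Estimates from tray, plate, cap and side view agree on the jar axis at (0.479, 0.0737) and a yaw of about 0.8°. Both are within 1.5 mm. I'll go above, descend and grip along y.

```bash
cat >> h.py <<'E'
C=np.array([.479,.0737]);PSI=np.radians(.8);Y0=-np.pi/2+PSI
def st():
    o=get_obs();print("t%.1f"%o["time_s"],"p",o["position"].round(4),"F",o["wrist_force"].round(1),"T",o["ft_torque"].round(2),"w %.4f g %.1f"%(o["gripper_width"],o["grip_force"]));return o
E
python3 - <<'E'
from h import *
bot.reach([*C,.25],down(Y0));st()
bot.servo_line([*C,.161],down(Y0),.08);st()
hand.move_gripper(.055,40);st()
c=vision.read_camera("side");cv2.imwrite("pics/grip.png",cv2.resize(c["frame"][120:300,160:360,::-1],None,fx=3,fy=3))
E
```

```text
t2.4 p [0.4791 0.0742 0.25  ] F [-0.2  1.   0.6] T [-0.   -0.03  0.05] w 0.0855 g 0.0
t3.7 p [0.4794 0.0738 0.1615] F [-0.1 -0.6  0.8] T [-0.01 -0.    0.06] w 0.0854 g 0.0
t4.0 p [0.4794 0.0737 0.1619] F [-2.3 -0.2  8.3] T [ 0.02  0.31 -0.01] w 0.0637 g 41.9
```

View pics/grip.png

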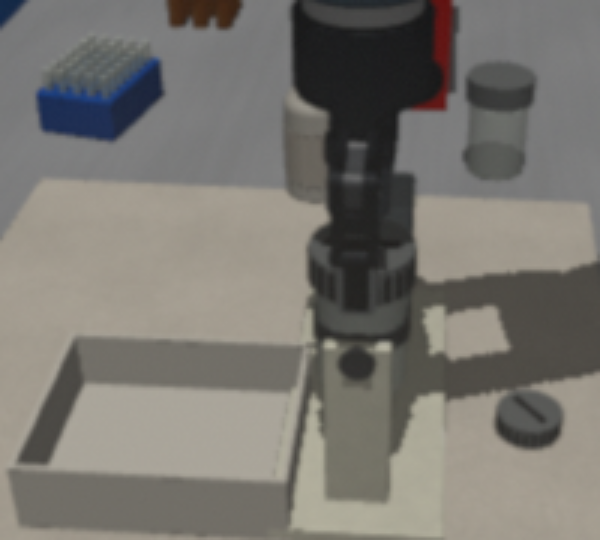

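The fingers hold the cap (pads at about (357,285) in the crop, gripper width 63.7 mm, so it is the 64 mm cap). Next I turn it counter-clockwise while watching force and torque.

```bash
python3 - <<'E'
from h import *
hand.move_gripper(.055,60)
for d in(15,30,45,60,75,90):
    bot.reach([*C,.161],down(Y0+np.radians(d)));o=st()
    if abs(o["ft_torque"][2])>4 or np.linalg.norm(o["wrist_force"])>40: print("stop");break
c=vision.read_camera("side");cv2.imwrite("pics/turn.png",cv2.resize(c["frame"][120:300,160:360,::-1],None,fx=3,fy=3))
E
```

```text
t4.6 p [0.48   0.0739 0.1621] F [-0.9 -0.   6.6] T [0.12 0.07 0.01] w 0.0632 g 64.2
t5.0 p [0.4801 0.0739 0.1621] F [ 0.5 -0.   7. ] T [0.05 0.12 0.09] w 0.0631 g 64.2
t5.3 p [0.4801 0.0739 0.1622] F [-1.   0.6  6.8] T [0.1  0.08 0.09] w 0.0626 g 64.2
t5.7 p [0.4801 0.0738 0.1622] F [-0.7 -0.7  7.8] T [0.05 0.11 0.04] w 0.0628 g 64.2
t6.1 p [0.4801 0.0739 0.1622] F [ 0.1 -0.7  6.5] T [-0.04  0.09  0.05] w 0.0627 g 64.2
t6.4 p [0.4801 0.0739 0.1621] F [ 0.5 -0.2  7.6] T [-0.01  0.07  0.05] w 0.0631 g 64.2
```

View pics/turn.png

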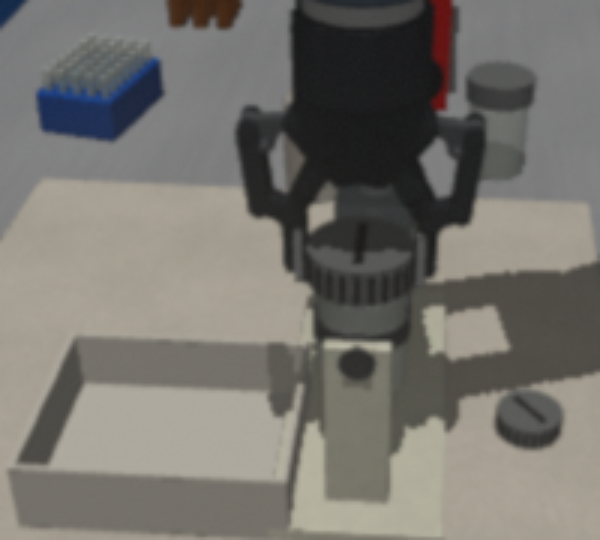

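The rib now runs across x, so the cap has turned 90°. Next I lift it, carry it to the plate and press down.

```bash
python3 - <<'E'
from h import *
q=down(Y0+np.pi/2)
bot.servo_line([*C,.2],q,.05);st()
bot.servo_line([*C,.29],q,.12);o=st()
P=np.array([.4803,-.0757])
bot.servo_line([*P,.29],q,.2);bot.servo_line([*P,.245],q,.15);st()
z=.245
while z>.150:
    z-=.01 if z>.175 else .004
    bot.servo_line([*P,z],q,.08);o=get_obs();F=o["wrist_force"][2]
    print(round(z,3),o["position"][2].round(4),F.round(1),end="; ")
    if F>26: break
st()
bot.dwell(1.2);st()
c=vision.read_camera("side");cv2.imwrite("pics/press.png",cv2.resize(c["frame"][100:300,130:390,::-1],None,fx=3,fy=3))
E
```

```text
t7.4 p [0.4788 0.0737 0.1998] F [ 0.7 -0.2 -0.2] T [-0.01 -0.03  0.05] w 0.0630 g 65.5
t8.3 p [0.4785 0.0736 0.2892] F [ 0.2  0.7 -0.8] T [-0.04 -0.02  0.02] w 0.0629 g 65.5
t9.7 p [ 0.4803 -0.075   0.2451] F [0.5 0.6 0.8] T [-0.02 -0.04  0.06] w 0.0629 g 65.5
0.235 0.2353 -0.8; 0.225 0.2261 8.4; 0.215 0.2162 8.3; 0.205 0.2063 8.4; 0.195 0.1963 9.5; 0.185 0.1863 10.2; 0.175 0.1763 11.3; 0.171 0.1725 10.9; 0.167 0.1685 11.7; 0.163 0.1645 11.0; 0.159 0.1605 10.7; 0.155 0.1565 11.8; 0.151 0.1524 11.8; 0.147 0.1511 46.4; t13.3 p [ 0.4817 -0.0759  0.1511] F [-12.8   2.4  46.4] T [0.45 2.65 0.  ] w 0.0626 g 86.2
t14.5 p [ 0.4817 -0.0759  0.1511] F [-13.5   2.7  46. ] T [ 0.45  2.66 -0.01] w 0.0631 g 86.0
```

View pics/press.png

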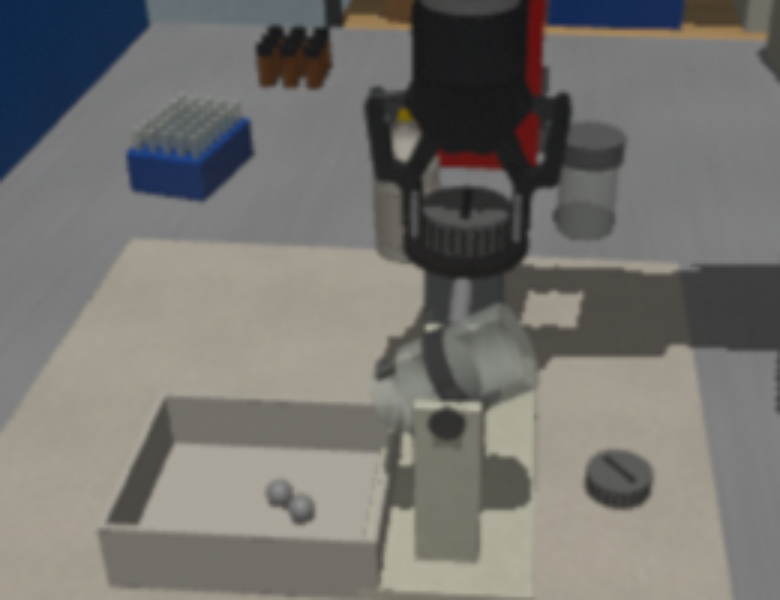

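The jar is tipped and both balls lie in the tray at crop (279,492) and (300,508). I'll release the plate gently, carry the cap back above the jar and check how it sits in the grip.

```bash
python3 - <<'E'
from h import *
q=down(Y0+np.pi/2);P=np.array([.4803,-.0757])
bot.servo_line([*P,.26],q,.06);bot.servo_line([*P,.29],q,.15)
bot.servo_line([*C,.29],q,.2);bot.servo_line([*C,.2],q,.1);st()
c=vision.read_camera("side");cv2.imwrite("pics/above.png",cv2.resize(c["frame"][100:300,130:390,::-1],None,fx=3,fy=3))
E
```

```text
t18.9 p [0.4794 0.0737 0.2005] F [ 1.   0.7 -0.7] T [-0.07 -0.03  0.  ] w 0.0632 g 65.8
```

View pics/above.png

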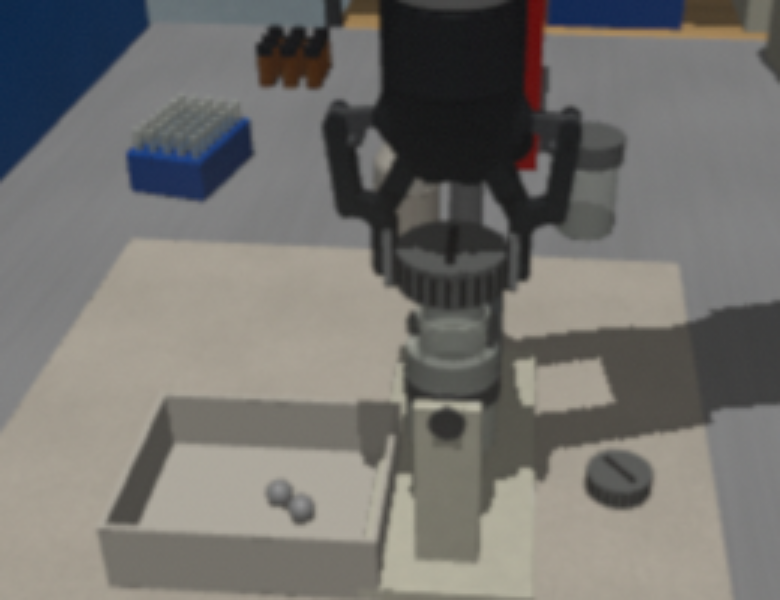

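The jar is upright with its mouth at (453,330), and the cap sits level above it with the rib still across. I'll lower it with force monitoring.

```bash
python3 - <<'E'
from h import *
q=down(Y0+np.pi/2)
bot.servo_line([*C,.18],q,.08)
z=.18
while z>.1575:
    z-=.002;bot.servo_line([*C,z],q,.04);o=get_obs();F=o["wrist_force"]
    print(round(z,4),o["position"].round(4),F.round(1),end="; ")
    if F[2]>18: break
st()
c=vision.read_camera("side");cv2.imwrite("pics/low.png",cv2.resize(c["frame"][120:300,160:360,::-1],None,fx=3,fy=3))
E
```

```text
0.178 [0.4792 0.0737 0.1782] [ 1.2 -0.5 -0.4]; 0.176 [0.4789 0.0737 0.1759] [ 1.1 -0.9 -1. ]; 0.174 [0.4789 0.0737 0.1738] [-1.1 -0.9 -0.4]; 0.172 [0.4789 0.0737 0.1719] [-0.6  0.5  0.4]; 0.17 [0.4789 0.0737 0.1698] [-0.3  0.4 -0.2]; 0.168 [0.4789 0.0737 0.1678] [ 0.   0.  -0.4]; 0.166 [0.4789 0.0737 0.1659] [-0.   1.1 -1. ]; 0.164 [0.4789 0.0737 0.1639] [-0.   0.9  0.1]; 0.162 [0.4793 0.0737 0.1622] [-0.9 -0.4  3.1]; 0.16 [0.4794 0.0738 0.1619] [-7.5 -1.  26.9]; t21.9 p [0.4794 0.0738 0.1619] F [-7.5 -1.  26.9] T [-0.18  1.56 -0.05] w 0.0633 g 68.3
```

View pics/low.png

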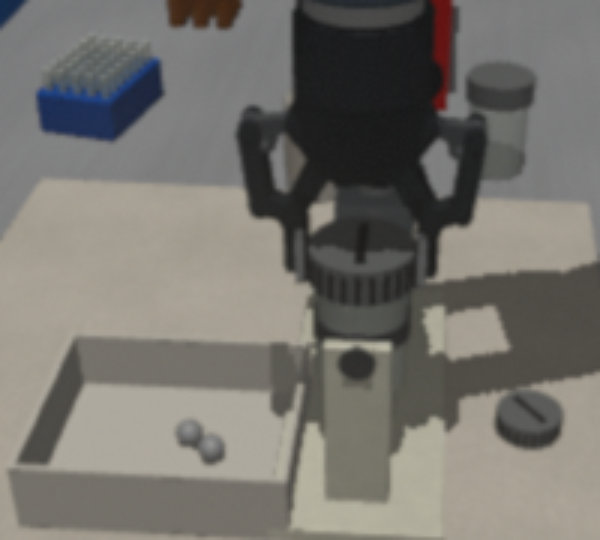

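The cap is seated at the same height as before, with contact at 0.162. I'll turn it clockwise to the stop.

```bash
python3 - <<'E'
from h import *
bot.servo_line([*C,.161],down(Y0+np.pi/2),.04)
for d in(75,60,45,30,15,6,0,-3,-6):
    bot.reach([*C,.161],down(Y0+np.radians(d)));print(d,end=" ");o=st()
    if abs(o["ft_torque"][2])>1.2: print("stop");break
hand.move_gripper(.085);st()
bot.servo_line([*C,.29],None,.12);bot.reach([.3,.35,.3],down(Y0));st()
t=vision.read_camera("top");f=t["frame"];g=f.max(2)
m,ce,s=blob(g<30,(255,221));q=np.argwhere(m)[:,::-1]
d=cv2.fitLine(q.astype(np.float32),cv2.DIST_L2,0,.01,.01).ravel();a=onz(t,ce-d[:2]*12,.177);b=onz(t,ce+d[:2]*12,.177);print("rib",ce,s,np.degrees(np.arctan2(*(b-a)[1::-1])))
s=vision.read_camera("side")["frame"]
cv2.imwrite("pics/end.png",np.hstack([cv2.resize(x[:,:,::-1],(390,390)) for x in(f[90:290,200:400],s[115:305,160:350])]))
E
```

```text
75 t22.5 p [0.4801 0.0739 0.1621] F [-0.3  0.7 11.4] T [ 0.06  0.26 -0.1 ] w 0.0629 g 66.8
60 t22.9 p [0.4802 0.0739 0.1621] F [-0.4  0.4 11. ] T [ 0.02  0.2  -0.09] w 0.0628 g 66.8
45 t23.2 p [0.4802 0.0739 0.1621] F [ 0.8  0.5 11.1] T [ 0.12  0.13 -0.11] w 0.0631 g 66.8
30 t23.6 p [0.4802 0.0739 0.1621] F [ 0.5  0.8 10.8] T [ 0.17  0.16 -0.1 ] w 0.0632 g 66.8
15 t24.0 p [0.4803 0.0739 0.1621] F [ 0.4  0.1 10.2] T [ 0.17  0.11 -0.07] w 0.0628 g 66.8
6 t24.2 p [0.4802 0.0739 0.1621] F [-0.3  0.3 10.4] T [ 0.2   0.08 -0.08] w 0.0628 g 66.7
0 t24.5 p [0.4803 0.0739 0.1621] F [-0.4  0.6 10.6] T [ 0.13  0.03 -0.1 ] w 0.0626 g 66.7
-3 t24.7 p [0.4802 0.0739 0.1621] F [-0.3  0.3 10.3] T [0.14 0.1  0.06] w 0.0628 g 66.8
-6 t25.0 p [0.4802 0.0737 0.1621] F [-0.3 -1.3 11.1] T [-0.07  0.13  1.07] w 0.0630 g 66.8
t25.3 p [0.4788 0.0737 0.1608] F [ 0.7  0.8 -0.6] T [-0.    0.05 -0.03] w 0.0848 g 0.0
t27.8 p [0.3005 0.3495 0.2998] F [ 0.8 -0.2 -0.7] T [-0.01  0.01 -0.03] w 0.0851 g 0.0
rib [255.46590909 219.52272727] [254 205   4  30  88] -3.1874874823344763
```

View pics/end.png

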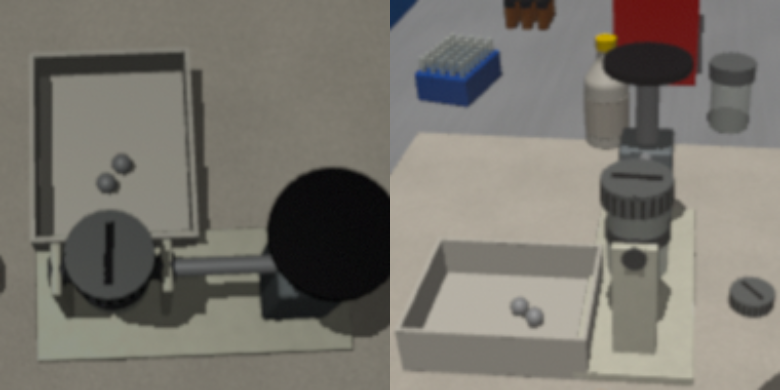

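The cap is level and home, with the rib within about 4° of x and the stop torque felt. Both balls are in the tray at (121,163) and (107,183), and the robot is clear.

```bash
python3 -c "
from workcell import *
print(hand_in())"
```

```text
the job is handed in; nothing more can be done
None
```

The job is handed in at about 28 s on the robot's clock: the cap came off, both balls are in the catch tray, and the same cap is back on the upright jar, screwed to its stop; the hand-in reported no verdict.

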